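Close a sprung amplifier case on its dowels and hold it shut

TASK

Set the open lower half of the small amplifier case, right way up, on the raised narrow rail, centred and lengthwise along it, and let go of it so that it rests there. Then fit the finned cover over its two dowels, fins up, press it down until it is flush all round the rim against the sprung plate inside, and finish while still holding it pressed shut on the rail (it springs open if let go). Leave the solder spool, the meter and the jar where they are.

Things in the scene. Friction and masses are not known exactly. Their poses are not given: they have to be found in the camera images.
- lower_half: Loose lower half of the case, about 0.32 kg: open grey plastic tray, 130 (its x) x 56 (its y) x 28 mm high, plain upright outer walls; starts upright on the bench. Origin: centre of its underside, z up. Two upright steel dowels at x = +-52 mm, y = 0; in its middle a copper plate (50 x 30 mm) sprung upward, its top 5 mm above the rim when free. Can be taken across its 56 mm width from above.
- dowel_top (a point): Tip of the dowel at x = +52 mm of the lower half (the other is its mirror image at -52 mm). The dowels are 8 mm thick and rise 16 mm above the rim, so 44 mm above the underside; the last 7 mm taper to a 3 mm tip. Axes as the lower half's.
- cover: Loose cover, about 0.2 kg: aluminium plate 130 (its x) x 56 (its y) x 8 mm; on top, centred, a block of upright fins 60 (x) x 30 (y) mm, up to 36 mm above the underside; starts fins up on the bench. Origin: centre of its underside, z up. Fits either way round (half turn). Flush, its underside lies on the rim, 28 mm above the lower half's underside. Can be taken across the 30 mm of the fins from above.
- cover_hole (a point): Lower mouth of the cover's through hole at x = +52 mm, y = 0 (the other is its mirror image at -52 mm); the holes are 10 mm in diameter.
- rail: Fixed assembly rail on the bench: a foot 130 x 80 x 8 mm and on it a narrow bar 104 (its x, lengthwise) x 36 (its y) mm, with a flat rubber top 50 mm above the bench. Origin: centre of the underside of the foot, z up. The lower half laid centrally overhangs it by 13 mm at each end and 10 mm at each side.
- rail_top (a point): Centre of the flat top of the rail, 50 mm above the bench; axes as the rail's.
- spring_plate (a joint): How far (m) the sprung plate in the lower half is pressed down: 0 free, 0.005 with the cover flush. The spring needs about 5 N to start moving and 9 N when flush; the cover's own weight does not close it.
- spool: Bystander: steel solder spool, 52 mm across, 34 mm high, loose. Origin: centre of its underside.
- meter: Bystander: red hand-held meter lying on its back, 75 x 140 x 32 mm, loose. Origin: centre of its underside, longest along its y.
- flux_jar: Bystander: small jar, 48 mm across, 50 mm high, loose. Origin: centre of its underside.
There are look-alikes about, which are no part of the job. What is shaped like the cover but blue or turquoise is not meant.

How it is judged:
By the outcome, as a careful person would: the job done as asked, in the order asked, and still so for the second after the job is handed in, while the arm keeps its last pose, push and grip.
It also fails if it takes over 70 s, if anything falls off the work surface, if the arm or the gripper's body presses on something with over 40 N, if the wrist force passes 120 N, or if a joint passes its speed limit or range.

ROBOT

A 6-joint arm with a two-finger parallel gripper is mounted at the origin on the work surface. World frame = base frame: x ahead of the robot, y to its left, z up, the work surface at z = 0. Lengths are in mm, angles in degrees, forces in N, time in s.
With the tool pointing down it reaches from about 350 to 850 mm from the base axis. Payload 8.1 kg.
Tool frame: the origin (TCP) lies midway between the tips of the shut fingers; the grasp point (between the pads) lies 19 mm behind it; z points along the fingers, y is the line along which they close (so a half turn about z gives the same grasp; the last joint's range is limited). The gripper opens to 85 mm and grips with 20 to 120 N. Pads are 22 mm wide; open, the fingers measure 114 mm over their backs; the gripper's body (76 mm by 85 mm) begins 54 mm behind the grasp point. The pads swing forward as they close: fully open they stand 13 mm farther back than shut.
Start: joints at [59.908, 7.471, 85.268, -0, 87.261, -4.893], TCP at [255.435, 542.916, 231.292] pointing down, gripper open.
Joint ranges: [-169.43, 169.43], [-51.17, 129.36], [1.28, 143.12], [-76.62, 256.62], [0, 156.53], [-152.29, 152.29]. Speed limits (degrees/s): [136.94, 136.94, 159.86, 180, 180, 180].

INTERFACE

Orientations are given as [roll, pitch, yaw] about the fixed x, y, z axes, in that order (R = Rz(yaw) Ry(pitch) Rx(roll)).
In Python, from bench import r gives the robot as it stands.
- The arm moves only by the tool step_arm, never from a script. Its arguments are lists of equal length, an entry for each row: "delta_pos": the shift along the world's x, y, z in units of 200 mm (1.0 is 200 mm), a list of three; "spin": the turn about the world's z in units of 180 degrees (1.0 is 180 degrees). In form: {"delta_pos": [[dx, dy, dz], ...], "spin": [spin, ...]}. A call has 1 to 8 rows; each row shifts and turns the commanded pose from where the row before left it; what a row does not reach is not made up. A row lasts 1/8 s, in which the tool goes at most 62.5 mm and 10.7 degrees, less where a joint would pass 70% of its speed; a pose out of reach is approached as far as the arm can. A call with a number of a shift or a turn outside -1 to 1 is refused whole. A call with a gripper value outside its range is refused whole. "gripper" is the opening, from -1 (shut) to 1 (fully open), set as the call begins (left out, the last holds). The fingers move at their own pace and stop on an object; "squeeze" is the grip in N (left out, the last holds). Time passes only in rows, so rows that do not move let the fingers close. It gives the time, the measured TCP pose, the force, the opening and the grip force at its end, in the units of the state.
- r.sense(): the state, without advancing time (a new reading comes with each control period).
- r.snapshot(name): name is "scene" or "top" or "wrist"; returns a dict with "pixels" (400x640x3 uint8, blue, green, red), "fx", "fy", "cx", "cy" (pixels), "camera_from_world" (4x4, takes a point from world to camera coordinates). Camera axes: x right, y up, looking along -z (the intrinsics and any distortion apply to the point x, -y, -z); pixel columns grow to the right and rows downward; lengths in mm; the calibration is good to about 2 mm. A picture is of the moment at which its call begins. There is no depth.
- r.hand_in(): hands the job in; it is judged then, once.
The state is a dict: "time": time; "joint_pos": joint angles; "qd": joint speeds; "joint_efforts": joint torques, N m; "tool_pos": TCP position; "tcp_rot": TCP orientation; "ft_force": force on the tool from outside, world axes, zero at the start; "wrist_torque": the same for the moment, N m; "finger_gap": finger opening in mm; "grip_force": force on a finger pad.
Only numpy, scipy, OpenCV 4.12 (cv2) and the standard library are available. Lean on these libraries where they do the work, as an engineer would, in place of code of your own. Each camera call takes 0.05 s, during which the arm holds its last target. There are 200 camera calls.

## Working session

There is one attempt and no reset: what is moved stays moved. The work goes in short steps, Python scripts to look and compute and a tool call to move; the robot and the scene stay as the last step left them, time stands still between calls to the robot, and variables do not carry over. Pictures are saved under pics/ and viewed, at most 13 in all, crops included, and the job is handed in when it is done.

Besides the shell and the picture viewer there is one more tool, called by a JSON object that holds its "op" and its "data", one argument or row to a line. step_arm: Moves the arm, as the interface text tells. Shifts and turns lie within -1 to 1; 1 stands for 200 mm of shift or 180 degrees of turn. Its arguments: {"type":"object","properties":{"delta_pos":{"type":"array","items":{"type":"array","items":{"type":"number","minimum":-1,"maximum":1}}},"spin":{"type":"array","items":{"type":"number","minimum":-1,"maximum":1}},"gripper":{"type":"number"},"squeeze":{"type":"number"}},"required":["delta_pos","spin"]}

```bash
ls; mkdir -p pics; cat > h.py <<'E'
import numpy as np, cv2
from bench import r
def snap(n,f=None):
    s=r.snapshot(n)
    if f: cv2.imwrite('pics/'+f,np.asarray(s['pixels']))
    return s
def ray(s,u,v,z):
    T=np.array(s['camera_from_world']);R=T[:3,:3];c=-R.T@T[:3,3]
    d=R.T@np.array([(u-s['cx'])/s['fx'],-(v-s['cy'])/s['fy'],-1.])
    return c+d*(z-c[2])/d[2]
def proj(s,p):
    T=np.array(s['camera_from_world']);q=T[:3,:3]@np.array(p)+T[:3,3]
    return s['cx']+s['fx']*q[0]/-q[2], s['cy']+s['fy']*q[1]/q[2]
E
python3 - <<'E'
from h import *
a=snap('top','top.png');b=snap('scene','scene.png')
print({k:v for k,v in a.items() if k!='pixels'},b.keys())
print(r.sense())
E
```

```text
pics
{'fx': 426.38315826554896, 'fy': 426.38315826554896, 'cx': 315.8078965600189, 'cy': 196.42969405587664, 'camera_from_world': array([[ 2.89621439e-02, -9.99233674e-01,  2.63298179e-02,
         4.50250176e+01],
       [ 9.80057638e-01,  3.35671934e-02,  1.95857778e-01,
        -5.47912044e+02],
       [-1.96591505e-01,  2.01322780e-02,  9.80278772e-01,
        -1.16510713e+03],
       [ 0.00000000e+00,  0.00000000e+00,  0.00000000e+00,
         1.00000000e+00]])} dict_keys(['pixels', 'fx', 'fy', 'cx', 'cy', 'camera_from_world'])
{'time': 0.1, 'joint_pos': array([ 5.99071743e+01,  7.51083844e+00,  8.53242668e+01, -2.51710643e-03,
        8.72616652e+01, -4.89463950e+00]), 'qd': array([-0.03683714,  0.01110182, -0.24656389,  0.09466358,  0.02538779,
        0.00153459]), 'joint_efforts': array([ 2.63788888e-04, -5.70951033e+01, -5.01942194e+01, -1.65639422e-04,
        8.16765649e-03, -4.06879803e-05]), 'tool_pos': array([255.2056036 , 542.46151437, 230.33697439]), 'tcp_rot': array([-1.79903368e+02, -5.75195282e-03,  1.54801931e+02]), 'ft_force': array([-0.08430128, -0.26767622, -0.20040706]), 'wrist_torque': array([-0.05615342,  0.04791414, -0.04371479]), 'grip_force': 0.0, 'finger_gap': 85.18887072203314}
```

View pics/top.png

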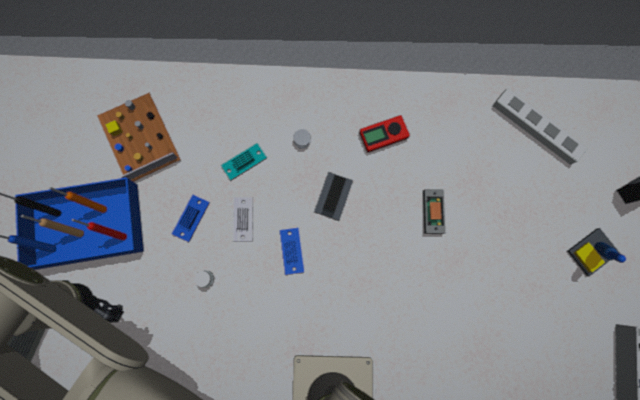

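View pics/scene.png

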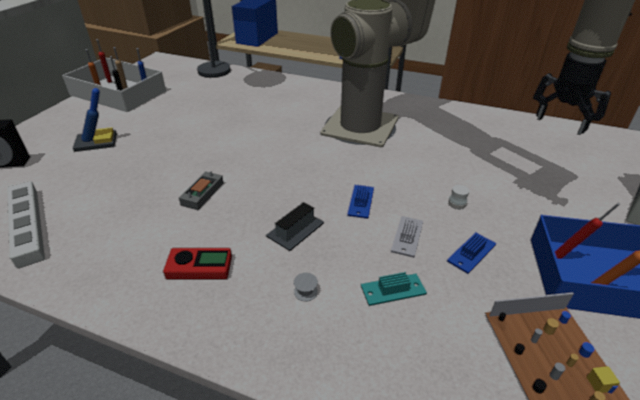

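The top view shows the lower half at about (433,212), the rail at (334,196) and the silver cover at (243,219). The spool is at (302,140), the jar at (205,279) and the meter at (384,134). The blue and turquoise parts are decoys.

```bash
python3 - <<'E'
from h import *
a=snap('top');p=np.asarray(a['pixels'])
c=[p[y-35:y+35,x-35:x+35] for x,y in ((433,212),(334,196),(243,219))]
cv2.imwrite('pics/c.png',cv2.resize(np.hstack(c),(780,260),interpolation=cv2.INTER_CUBIC))
g=cv2.cvtColor(p,cv2.COLOR_BGR2GRAY)
print(g[219,225:262],g[200,236:252],g[212,415:450],g[196,312:356])
h=cv2.cvtColor(p,cv2.COLOR_BGR2HSV)
print(p[219,228:258:3].tolist())
E
```

```text
[164 164 163 166 159 162 164 163 163 164 161 153 125 115 110 107 130 119
 130 115 122 126 106 138 162 163 159 148 154 164 165 165 164 166 166 165
 165] [159 157 160 162 157 139 117 116 121 142 160 162 160 158 161 160] [166 163 166 164 163 166 162 127  73  41  68  93  78  58  54  73  98 109
 111 107 107 107 106 105 106  82  49  43  83 126 154 165 164 165 163] [162 162 162 162 166 166 157 119  86  74  71  72  76  76  68  48  35  35
  35  34  29  32  32  35  34  30  33  38  64  71  73  75  75  74  75 108
 148 164 166 161 163 163 165 163]
[[168, 166, 164], [166, 164, 163], [173, 164, 160], [132, 124, 123], [114, 106, 105], [136, 129, 129], [134, 125, 125], [169, 162, 159], [153, 148, 145], [166, 165, 165]]
```

View pics/c.png

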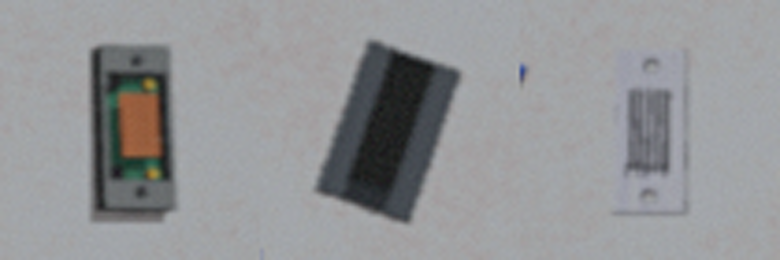

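The crops show the lower half with its copper plate centred near pixel (433,210), lying almost lengthwise along x. The rail's dark top is at (333,195), tilted about 20°. The cover's holes are at about (243,201) and (243,236).

```bash
cat >> h.py <<'E'
def rect(s,m,z):
    n,l,st,_=cv2.connectedComponentsWithStats(m.astype(np.uint8))
    i=1+np.argmax(st[1:,4]);ys,xs=np.nonzero(l==i)
    w=np.array([ray(s,x,y,z)[:2] for x,y in zip(xs,ys)],np.float32)
    (c,sz,an)=cv2.minAreaRect(w)
    bx=cv2.boxPoints((c,sz,an));e=[bx[1]-bx[0],bx[2]-bx[1]];e=max(e,key=np.linalg.norm)
    return np.round(c,1),np.round(sz,1),round(float(np.degrees(np.arctan2(e[1],e[0])))%180,1),np.round(w.mean(0),1)
def win(m,x0,x1,y0,y1):
    o=np.zeros_like(m);o[y0:y1,x0:x1]=m[y0:y1,x0:x1];return o
E
python3 - <<'E'
from h import *
a=snap('top');p=np.asarray(a['pixels']);g=cv2.cvtColor(p,cv2.COLOR_BGR2GRAY);h=cv2.cvtColor(p,cv2.COLOR_BGR2HSV)
b=p.astype(int)
print('copper',rect(a,win((b[...,2]-b[...,0]>40),415,450,185,240),33))
print('railtop',rect(a,win(g<52,310,360,165,225),50))
print('fins',rect(a,win(g<145,228,256,205,228),36))
C=lambda x,y,ox,oy:(ox-35+(x%260)/3.714-.37,oy-35+y/3.714-.37)
for u,v in ((103,46),(170,46),(173,208),(103,210)): print('rim',ray(a,*C(u,v,433,212),28)[:2])
for u,v in ((137,60),(140,191)): print('dowel',ray(a,*C(u,v,433,212),40)[:2])
for u,v in ((651,65),(650,195)): print('hole',ray(a,*C(u,v,243,219),8)[:2])
w=snap('wrist');T=np.array(w['camera_from_world']);print(-T[:3,:3].T@T[:3,3],T[:3,:3],w['fx'])
E
```

```text
copper (array([ 522.1, -286.8]), array([47.2, 31.7]), 1.9, array([ 522. , -286.8], dtype=float32))
railtop (array([550.8,  12.2]), array([ 34.9, 119.7]), 162.7, array([551.5,  12.1], dtype=float32))
fins (array([482.5, 269.8]), array([58.3, 31.4]), 3.4, array([481.3, 269.7], dtype=float32))
rim [ 584.71156535 -260.69717005]
rim [ 586.57435528 -314.33574885]
rim [ 457.27935468 -312.80103344]
rim [ 453.96228121 -257.86267136]
dowel [ 571.64143769 -283.92382655]
dowel [ 468.16810106 -283.5730903 ]
hole [533.87763309 275.78315244]
hole [430.72565336 270.12420753]
[190.03677013 572.90331611 372.68875257] [[ 0.42592895  0.90475562 -0.00133996]
 [-0.86827945  0.40833999 -0.28168998]
 [-0.25431344  0.12114338  0.95950454]] 354.53989411841536
```

{"op": "step_arm", "data": {
  "delta_pos": [
    [0.083,-0.259,0],
    [0.083,-0.259,0],
    [0.083,-0.259,0],
    [0.083,-0.259,0],
    [0.083,-0.259,0],
    [0.083,-0.259,0],
    [0.083,-0.259,0],
    [0.083,-0.259,0]
  ],
  "spin": [0.0094,0.0094,0.0094,0.0094,0.0094,0.0094,0.0094,0.0094],
  "gripper": 1,
  "squeeze": 40
}}

```text
time: 1.25
tool_pos: [388.5, 126.9, 231.5]
tcp_rot: [180.0, 0.0, 168.4]
ft_force: [1.5, -1.3, 0.9]
finger_gap: 85.1
grip_force: 0.0
```

{"op": "step_arm", "data": {
  "delta_pos": [
    [0.083,-0.259,0],
    [0.083,-0.259,0],
    [0.083,-0.259,0],
    [0.083,-0.259,0],
    [0.083,-0.259,0],
    [0.083,-0.259,0],
    [0.083,-0.259,0],
    [0.083,-0.259,0]
  ],
  "spin": [0.0094,0.0094,0.0094,0.0094,0.0094,0.0094,0.0094,0.0094]
}}

```text
time: 2.25
tool_pos: [521.3, -287.7, 231.2]
tcp_rot: [180.0, 0.0, -178.1]
ft_force: [0.5, 0.4, 0.6]
finger_gap: 85.0
grip_force: 0.0
```

{"op": "step_arm", "data": {
  "delta_pos": [
    [0,0,0],
    [0,0,0]
  ],
  "spin": [0,0]
}}

```text
time: 2.5
tool_pos: [520.8, -285.6, 230.8]
tcp_rot: [179.9, -0.0, -178.2]
ft_force: [-0.1, 0.9, 0.7]
finger_gap: 85.4
grip_force: 0.0
```

```bash
python3 - <<'E'
from h import *
a=snap('wrist','w1.png');s=r.sense();print(s['time'],s['tool_pos'],s['tcp_rot'],s['joint_pos'])
E
```

```text
2.55 [ 520.89352236 -285.07334907  231.22536834] [ 1.79967465e+02 -1.23007716e-02 -1.78114864e+02] [-3.36492601e+01  6.54391636e+00  8.62779733e+01  1.93498560e-02
  8.72070296e+01 -1.25535341e+02]
```

View pics/w1.png

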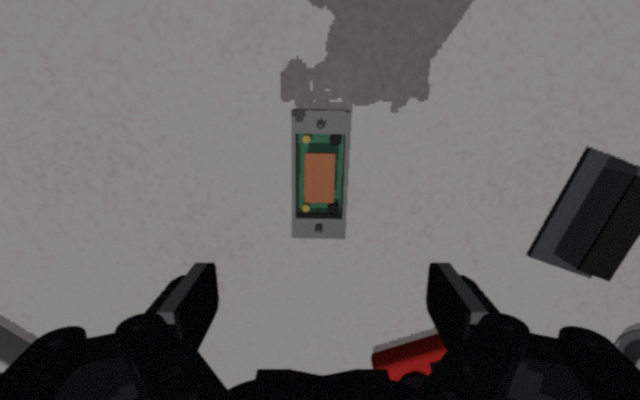

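The wrist view shows the lower half at about (320,173), with its copper plate centred at (320,178) and dowels at (321,124) and (319,228). The rail is at right, and the meter's edge is at the bottom.

```bash
python3 - <<'E'
from h import *
a=snap('wrist');p=np.asarray(a['pixels']);b=p.astype(int);g=cv2.cvtColor(p,cv2.COLOR_BGR2GRAY)
print('copper',rect(a,win((b[...,2]-b[...,0]>35),285,355,140,215),33))
for u,v in ((292,109),(351,109),(345,238),(292,238)): print('rim',ray(a,u,v,28)[:2])
for u,v in ((321,124),(319,228)): print('dowel',ray(a,u,v,42)[:2])
for v in (115,150,200,233): print(v,g[v,284:300],g[v,336:358])
E
```

```text
copper (array([ 527.5, -288.6]), array([30.8, 59.7]), 179.1, array([ 523.1, -288.8], dtype=float32))
rim [ 458.43749738 -315.63315104]
rim [ 456.62307501 -260.11838823]
rim [ 586.95605248 -259.12478548]
rim [ 588.75810205 -314.47353889]
dowel [ 470.43557565 -287.90364131]
dowel [ 571.54466536 -286.66452181]
115 [134 135 135 134 134 133 117  86  67  59  60  58  55  57  57  59] [ 92  94  93  92  93  95  94  95  93  96  93  95  91  92  98 117 131 135
 135 135 135 136]
150 [134 136 135 135 135 134 123 110  97  93  82  60  46  44  47  58] [ 46  49  61  68  70  69  63  57  74  90  93  92 100 119 133 136 135 134
 135 134 133 134]
200 [134 133 135 135 135 134 126 113  96  92  82  59  41  38  46  56] [ 40  42  47  52  50  49  69  86  89  98 116 130 133 133 134 134 131 132
 131 130 132 129]
233 [134 134 134 136 133 132 126 110  96  90  91  91  90  90  91  91] [ 89  88  89  90  88  90  88  94 103 120 133 133 134 135 133 136 133 132
 131 132 133 134]
```

{"op": "step_arm", "data": {
  "delta_pos": [
    [0.005,-0.007,-0.22],
    [0,0,-0.22],
    [0,0,-0.22],
    [0,0,-0.22],
    [0,0,-0.1],
    [0,0,-0.08],
    [0,0,-0.06],
    [0,0,-0.03]
  ],
  "spin": [-0.007,0,0,0,0,0,0,0]
}}

```text
time: 3.6
tool_pos: [522.6, -287.6, 1.7]
tcp_rot: [-180.0, 0.1, -179.4]
ft_force: [1.1, 0.3, 0.5]
finger_gap: 85.1
grip_force: 0.0
```

{"op": "step_arm", "data": {
  "delta_pos": [
    [0,0,0],
    [0,0,0],
    [0,0,0],
    [0,0,0],
    [0,0,0],
    [0,0,0]
  ],
  "spin": [0,0,0,0,0,0],
  "gripper": -1,
  "squeeze": 40
}}

```text
time: 4.35
tool_pos: [522.7, -287.9, 2.3]
tcp_rot: [-179.9, 0.1, -179.4]
ft_force: [-0.6, -0.8, 6.2]
finger_gap: 55.6
grip_force: 45.1
```

{"op": "step_arm", "data": {
  "delta_pos": [
    [0,0,0.05],
    [0,0,0.15],
    [0,0,0.25],
    [0,0,0.25],
    [0,0,0.25],
    [0.05,0.1,0.05],
    [0.07,0.15,0],
    [0.07,0.2,0]
  ],
  "spin": [0,0,0,0,0,-0.02,-0.02,-0.02]
}}

```text
time: 5.35
tool_pos: [559.8, -196.7, 201.2]
tcp_rot: [180.0, -0.0, 169.6]
ft_force: [0.0, -0.3, -3.7]
finger_gap: 55.3
grip_force: 44.1
```

{"op": "step_arm", "data": {
  "delta_pos": [
    [0.1,0.2,0],
    [0.1,0.2,0],
    [0.1,0.2,0],
    [0.1,0.2,0],
    [0.05,0.15,0],
    [0,0.1,0],
    [0,0,0],
    [0,0,0]
  ],
  "spin": [-0.02,-0.02,0,0,0,0,0,0]
}}

```text
time: 6.35
tool_pos: [649.5, 11.9, 201.2]
tcp_rot: [-180.0, -0.0, 162.6]
ft_force: [-0.1, -1.2, -2.4]
finger_gap: 55.1
grip_force: 44.1
```

```bash
python3 - <<'E'
from h import *
a=snap('wrist','w2.png');s=r.sense();print(s['time'],s['tool_pos'],s['tcp_rot'],s['finger_gap'],s['grip_force'])
E
```

```text
6.4 [649.65229948  11.59604462 201.30335759] [-1.79970791e+02 -9.23865073e-03  1.62554804e+02] 55.032161809306416 44.072760343551636
```

View pics/w2.png

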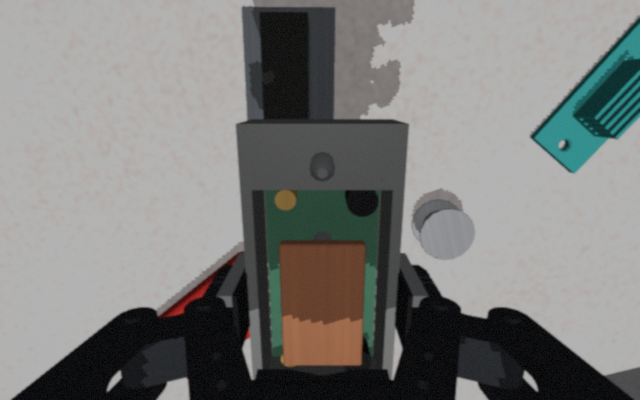

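The held lower half is square in the fingers, with its near rim edge at v=122 between u=237 and 408. The rail's dark top is visible from its end at v≈12 (u 262–309) down to v=120.

```bash
python3 - <<'E'
from h import *
a=snap('wrist');p=np.asarray(a['pixels']);g=cv2.cvtColor(p,cv2.COLOR_BGR2GRAY)
for v in (20,40,60,80,100,115): print(v,g[v,252:316].tolist()[::2])
for u in (270,285,300): print(u,g[0:24,u])
for v in (126,150,180): print(v,g[v,230:246],g[v,398:414])
for u in (250,290,360,400): print(u,g[114:130,u])
E
```

```text
20 [83, 71, 53, 51, 35, 15, 17, 22, 20, 11, 21, 18, 25, 24, 12, 18, 15, 14, 20, 17, 21, 21, 22, 15, 22, 17, 21, 18, 36, 52, 54, 61]
40 [86, 83, 85, 83, 61, 22, 20, 19, 20, 16, 17, 19, 17, 18, 20, 18, 27, 22, 22, 24, 19, 22, 18, 21, 23, 23, 22, 25, 33, 50, 54, 56]
60 [85, 83, 78, 79, 77, 34, 17, 19, 19, 18, 22, 19, 18, 23, 18, 18, 23, 15, 16, 25, 28, 15, 18, 25, 15, 22, 16, 27, 29, 49, 51, 54]
80 [51, 53, 54, 54, 54, 40, 38, 35, 31, 31, 27, 23, 23, 20, 20, 19, 19, 18, 19, 23, 18, 8, 20, 21, 24, 14, 17, 24, 32, 43, 55, 56]
100 [81, 72, 64, 54, 55, 43, 21, 22, 20, 24, 23, 19, 21, 22, 21, 22, 17, 18, 21, 21, 21, 13, 24, 19, 23, 23, 19, 11, 31, 54, 55, 56]
115 [81, 85, 82, 85, 84, 80, 40, 15, 23, 23, 21, 12, 22, 15, 16, 23, 20, 14, 17, 20, 22, 18, 18, 23, 19, 21, 19, 24, 31, 47, 54, 53]
270 [120 116 120 121 120 116  93  64  53  49  51  43  29  13  19  19  25  18
  23  19  11  22  21  19]
285 [123 126 125 123 121 116  93  65  56  47  55  42  29  17  21  19  22  16
  25  25  22  24  24  16]
300 [118 119 120 119 121 120 113  79  55  53  53  45  29  15  19  23  17  15
  19  23  22  16  24  19]
126 [177 178 176 177 172 149 108  87  82  79  80  81  81  81  79  82] [ 78  80  80  85  80  81  80  80  81  86 117 152 173 177 175 174]
150 [178 178 179 179 179 176 163 136  98  82  78  78  79  80  81  80] [ 81  78  81  80  81  80  79  81 102 146 170 175 176 177 175 176]
180 [178 179 179 179 179 180 178 176 168 139  98  79  80  78  77  78] [ 76  78  77  78  78  80 101 144 170 174 176 175 173 174 174 174]
250 [84 80 85 82 80 69 51 40 41 56 76 83 81 81 82 82]
290 [18 20 19 19 21 34 37 42 43 55 78 83 84 83 84 80]
360 [134 150 156 150 127  83  43  41  43  58  78  84  84  86  84  82]
400 [170 171 171 173 174 173 163 126  72  57  76  81  80  80  80  80]
```

```bash
python3 - <<'E'
from h import *
a=snap('wrist');s=r.sense();t=s['tool_pos'];y=np.radians(s['tcp_rot'][2]-180)
ex=np.array([np.cos(y),np.sin(y)]);ey=np.array([-ex[1],ex[0]])
f=lambda q:(np.round(q[:2],1),np.round([(q[:2]-t[:2])@ex,(q[:2]-t[:2])@ey],1))
print(t,s['tcp_rot'])
for u,v in ((260.2,20),(260.8,40),(263.7,115),(308.5,20),(308.5,60),(308.7,115),(285,12)): print('bar',u,v,f(ray(a,u,v,50)))
for u,v in ((236,124),(408.7,123.5),(239.5,180),(404.7,180)): print('rim',u,v,f(ray(a,u,v,228)))
b=snap('top');p=np.asarray(b['pixels']);cv2.imwrite('pics/t2.png',cv2.resize(p[150:250,270:400],None,fx=5,fy=5,interpolation=cv2.INTER_CUBIC))
print(t)
E
```

```text
[649.84072285  11.56008087 201.3928583 ] [-1.79986205e+02  2.41579495e-03  1.62535728e+02]
bar 260.2 20 (array([512.7,   5.5]), array([-129. ,  -46.9]))
bar 260.8 40 (array([525.7,   1.2]), array([-115.3,  -47.1]))
bar 263.7 115 (array([578.4, -15.8]), array([-59.9, -47.5]))
bar 308.5 20 (array([523.5,  40. ]), array([-129. ,  -10.7]))
bar 308.5 60 (array([550.1,  31.4]), array([-101.1,  -11. ]))
bar 308.7 115 (array([589.3,  18.7]), array([-59.9, -11.3]))
bar 285 12 (array([513.2,  25. ]), array([-134.4,  -28.2]))
rim 236 124 (array([579.9,   4.3]), array([-64.5, -27.9]))
rim 408.7 123.5 (array([596.3,  56.7]), array([-64.7,  27. ]))
rim 239.5 180 (array([597.3,  -1.3]), array([-46.3, -28. ]))
rim 404.7 180 (array([613.8,  51.2]), array([-46.3,  27. ]))
[649.84072285  11.56008087 201.3928583 ]
```

```bash
python3 - <<'E'
from h import *
from scipy.ndimage import map_coordinates as mc
for n in ('top','scene'):
    a=snap(n);g=cv2.cvtColor(np.asarray(a['pixels']),cv2.COLOR_BGR2GRAY).astype(float)
    c=np.array([562.2,9.1]);e=np.array([.951,-.309])
    o=[]
    for d in range(-76,77,3):
        o.append(int(np.mean([mc(g,[[proj(a,(*(c+e*d+k*np.array([.309,.951])),50))[1]],[proj(a,(*(c+e*d+k*np.array([.309,.951])),50))[0]]],order=1)[0] for k in (-8,-4,0,4,8)])))
    print(n,list(zip(range(-76,77,3),o)))
E
```

```text
top [(-76, 137), (-73, 137), (-70, 137), (-67, 136), (-64, 136), (-61, 136), (-58, 135), (-55, 135), (-52, 134), (-49, 134), (-46, 134), (-43, 134), (-40, 133), (-37, 134), (-34, 133), (-31, 133), (-28, 133), (-25, 133), (-22, 133), (-19, 133), (-16, 133), (-13, 131), (-10, 116), (-7, 91), (-4, 77), (-1, 73), (2, 80), (5, 96), (8, 117), (11, 132), (14, 136), (17, 136), (20, 135), (23, 136), (26, 136), (29, 138), (32, 139), (35, 140), (38, 142), (41, 143), (44, 142), (47, 144), (50, 143), (53, 144), (56, 141), (59, 127), (62, 120), (65, 127), (68, 133), (71, 135), (74, 137)]
scene [(-76, 116), (-73, 120), (-70, 126), (-67, 128), (-64, 128), (-61, 131), (-58, 135), (-55, 126), (-52, 93), (-49, 48), (-46, 17), (-43, 12), (-40, 13), (-37, 14), (-34, 14), (-31, 14), (-28, 13), (-25, 14), (-22, 14), (-19, 13), (-16, 13), (-13, 15), (-10, 14), (-7, 15), (-4, 15), (-1, 14), (2, 14), (5, 12), (8, 14), (11, 14), (14, 13), (17, 13), (20, 14), (23, 13), (26, 13), (29, 13), (32, 13), (35, 15), (38, 16), (41, 18), (44, 19), (47, 19), (50, 19), (53, 26), (56, 43), (59, 60), (62, 73), (65, 80), (68, 84), (71, 87), (74, 89)]
```

View pics/t2.png

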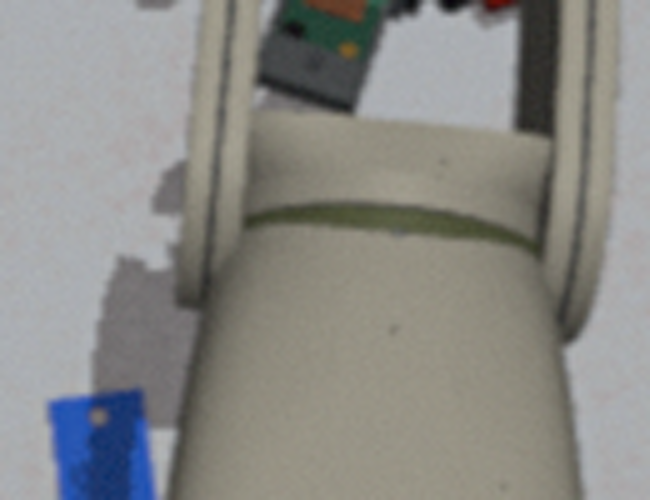

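{"op": "step_arm", "data": {
  "delta_pos": [
    [-0.15,-0.004,0],
    [-0.15,-0.004,0],
    [-0.137,-0.004,0],
    [0,0,-0.15],
    [0,0,-0.2],
    [0,0,-0.2],
    [0,0,-0.12],
    [0,0,-0.06]
  ],
  "spin": [-0.003,0,0,0,0,0,0,0]
}}

```text
time: 7.65
tool_pos: [561.6, 10.1, 53.7]
tcp_rot: [-180.0, -0.1, 162.1]
ft_force: [0.8, 0.1, -3.7]
finger_gap: 55.3
grip_force: 44.0
```

{"op": "step_arm", "data": {
  "delta_pos": [
    [0,0,0],
    [0,0,-0.01],
    [0,0,-0.005],
    [0,0,0]
  ],
  "spin": [0,0,0,0]
}}

```text
time: 8.15
tool_pos: [563.1, 10.3, 53.0]
tcp_rot: [180.0, 0.1, 162.1]
ft_force: [1.5, -0.6, -4.2]
finger_gap: 55.2
grip_force: 44.0
```

{"op": "step_arm", "data": {
  "delta_pos": [
    [0,-0.003,-0.003],
    [0,0,-0.004],
    [0,0,-0.003],
    [0,0,0]
  ],
  "spin": [0,0,0,0]
}}

```text
time: 8.65
tool_pos: [563.0, 9.9, 52.3]
tcp_rot: [180.0, 0.0, 162.1]
ft_force: [-8.2, 1.9, 14.2]
finger_gap: 55.5
grip_force: 46.2
```

{"op": "step_arm", "data": {
  "delta_pos": [
    [0,0,0.004],
    [0,0,0.002]
  ],
  "spin": [0,0]
}}

```text
time: 8.9
tool_pos: [563.0, 9.9, 52.3]
tcp_rot: [180.0, 0.0, 162.1]
ft_force: [-2.4, 1.3, 4.4]
finger_gap: 55.2
grip_force: 45.1
```

{"op": "step_arm", "data": {
  "delta_pos": [
    [0,0,0],
    [0,0,0],
    [0,0,0],
    [0,0,0],
    [0,0,0.1],
    [0,0,0.2],
    [0,0,0.25],
    [0,0,0.25]
  ],
  "spin": [0,0,0,0,0,0,0,0],
  "gripper": 1
}}

```text
time: 9.9
tool_pos: [562.6, 9.7, 214.7]
tcp_rot: [180.0, 0.1, 162.1]
ft_force: [1.3, 0.4, -0.1]
finger_gap: 85.9
grip_force: 0.0
```

```bash
python3 - <<'E'
from h import *
a=snap('wrist','w3.png');s=r.sense();print(s['time'],s['tool_pos'],s['tcp_rot'],s['finger_gap'],s['grip_force'])
E
```

```text
9.95 [566.03449174   9.52967748 223.26515024] [179.83312678   0.6775355  162.07935922] 85.09462979251896 0.0
```

View pics/w3.png

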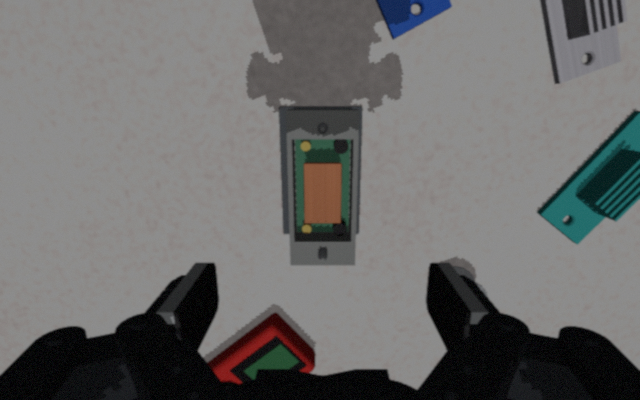

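The lower half sits on the rail. Its dowels are at about (322,128) and (322,253), and the foot shows evenly on both sides (u 280–362). I let the arm settle and measure.

{"op": "step_arm", "data": {
  "delta_pos": [
    [0,0,0],
    [0,0,0]
  ],
  "spin": [0,0]
}}

```text
time: 10.2
tool_pos: [562.2, 9.7, 211.2]
tcp_rot: [-180.0, -0.0, 162.1]
ft_force: [-0.5, -0.1, -0.1]
finger_gap: 85.6
grip_force: 0.0
```

```bash
python3 - <<'E'
from h import *
a=snap('wrist');p=np.asarray(a['pixels']);s=r.sense();t=s['tool_pos'];print(t,s['tcp_rot'])
cv2.imwrite('pics/w4.png',np.hstack([cv2.resize(p[90:280,260:385],(394,598),interpolation=cv2.INTER_CUBIC),cv2.resize(p[0:190,515:640],(394,598),interpolation=cv2.INTER_CUBIC)]))
y=np.radians(s['tcp_rot'][2]-180);ex=np.array([np.cos(y),np.sin(y)]);ey=np.array([-ex[1],ex[0]])
b=p.astype(int)
print('copper',rect(a,win((b[...,2]-b[...,0]>35),295,350,152,232),83))
E
```

```text
[561.82217774   9.76553301 210.42763679] [-1.79971533e+02 -1.13063621e-01  1.62070235e+02]
copper (array([565.3,   7.7]), array([31.6, 54.2]), 162.1, array([563.,   9.], dtype=float32))
```

View pics/w4.png

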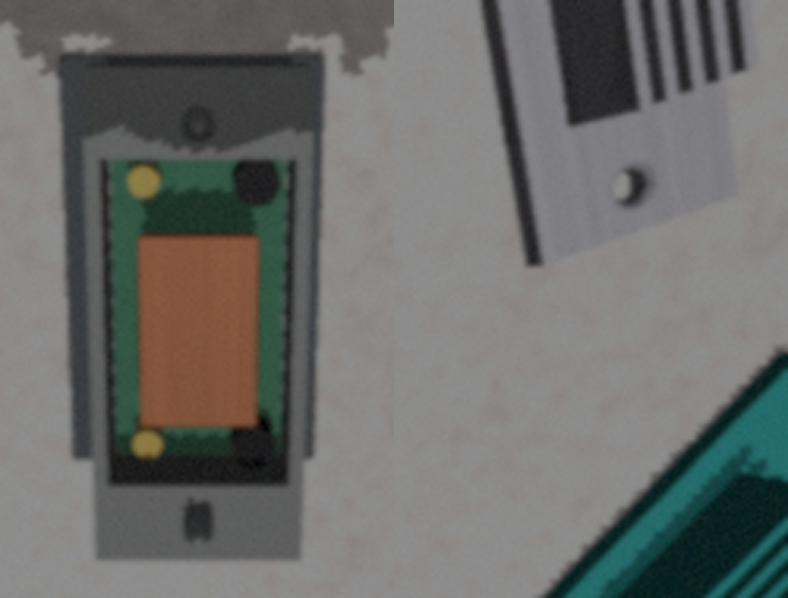

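```bash
python3 - <<'E'
from h import *
a=snap('wrist');s=r.sense();t=s['tool_pos'];print(t,s['tcp_rot'])
y=np.radians(162.1-180);ex=np.array([np.cos(y),np.sin(y)]);ey=np.array([-ex[1],ex[0]])
C=lambda x,y:(260+x/3.152-.3,90+y/3.147-.3)
f=lambda q:(np.round(q[:2],1),np.round([(q[:2]-[562.5,9.9])@ex,(q[:2]-[562.5,9.9])@ey],1))
for n,z,l in (('foot',8,((60,55),(323,55),(75,458),(313,458))),('rim',78,((97,558),(301,558),(84,165),(311,165),(83,66))),('plate',83,((139,237),(258,237),(139,428),(258,428))),('tip',94,((198,122),(199,538))),('base',78,((199,503),))):
  for q in l: print(n,q,f(ray(a,*C(*q),z)))
T=np.array(a['camera_from_world']);print(f((-T[:3,:3].T@T[:3,3])))
D=lambda x,y:(515+(x-394)/3.152-.3,y/3.147-.3)
for q in ((632,187),(543,264),(738,194)): print('cover',ray(a,*D(*q),8)[:2])
E
```

```text
[561.68077706   9.78562187 210.04396728] [-1.79963360e+02 -1.47344485e-01  1.62074590e+02]
foot (60, 55) (array([487. ,  -9.3]), array([-65.9, -41.5]))
foot (323, 55) (array([511.1,  65.1]), array([-65.9,  36.8]))
foot (75, 458) (array([609.5, -48.4]), array([ 62.6, -41. ]))
foot (313, 458) (array([633.6,  26.3]), array([62.6, 37.5]))
rim (97, 558) (array([615. , -36.3]), array([ 64.1, -27.8]))
rim (301, 558) (array([631.9,  16.2]), array([64.2, 27.3]))
rim (84, 165) (array([514.5,  -4.3]), array([-41.3, -28.3]))
rim (311, 165) (array([531.5,  48.3]), array([-41.3,  27. ]))
rim (83, 66) (array([492.4,   3.3]), array([-64.7, -27.8]))
plate (139, 237) (array([534.7,   3.3]), array([-24.4, -14.9]))
plate (258, 237) (array([543.6,  30.8]), array([-24.4,  14.1]))
plate (139, 428) (array([581.5, -12.7]), array([ 25. , -15.6]))
plate (258, 428) (array([590.9,  16.3]), array([25. , 14.8]))
tip (198, 122) (array([512.1,  25.6]), array([-52.8,  -0.5]))
tip (199, 538) (array([610.6,  -5.9]), array([50.6, -0.3]))
base (199, 503) (array([608.1,  -5.1]), array([48. , -0.2]))
(array([493.5,  31.5]), array([-72.3,  -0.7]))
cover [534.31895684 273.05299113]
cover [547.64777405 246.07840342]
cover [545.60904813 301.82882812]
```

{"op": "step_arm", "data": {
  "delta_pos": [
    [-0.0575,0.187,0],
    [-0.0575,0.187,0],
    [-0.0575,0.187,0],
    [-0.0575,0.187,0],
    [-0.0575,0.187,0],
    [-0.0575,0.187,0],
    [-0.0575,0.187,0],
    [0,0,0]
  ],
  "spin": [0.016,0.016,0.016,0.016,0.016,0.016,0.016,0]
}}

```text
time: 11.3
tool_pos: [480.4, 273.4, 210.1]
tcp_rot: [-180.0, -0.1, -177.5]
ft_force: [0.5, -0.8, 0.0]
finger_gap: 85.6
grip_force: 0.0
```

{"op": "step_arm", "data": {
  "delta_pos": [
    [0,0,0],
    [0,0,0]
  ],
  "spin": [0,0]
}}

```text
time: 11.55
tool_pos: [482.3, 270.5, 211.0]
tcp_rot: [-180.0, -0.0, -177.9]
ft_force: [-0.1, 0.6, -0.0]
finger_gap: 85.2
grip_force: 0.0
```

```bash
python3 - <<'E'
from h import *
a=snap('wrist');p=np.asarray(a['pixels']);s=r.sense();print(s['tool_pos'],s['tcp_rot'])
cv2.imwrite('pics/w5.png',cv2.resize(p[80:270,210:440],None,fx=3,fy=3,interpolation=cv2.INTER_CUBIC))
E
```

```text
[482.4134386  270.51299969 211.19784972] [-1.79975731e+02 -2.39770789e-02 -1.77856983e+02]
```

View pics/w5.png

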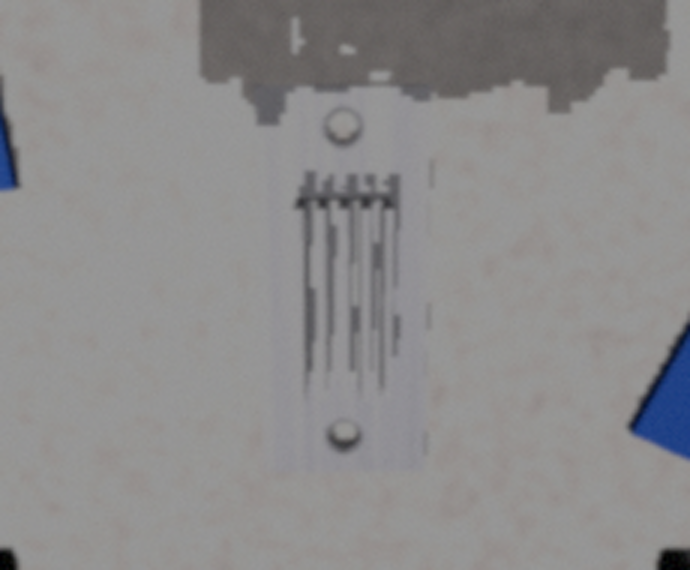

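The cover lies straight under the hand. Its hole mouths are at crop (343,125) and (344,432), with the fins between them.

```bash
python3 - <<'E'
from h import *
a=snap('wrist');s=r.sense();t=s['tool_pos'];print(t,s['tcp_rot'])
C=lambda x,y:(210+x/3-.33,80+y/3-.33)
h=[ray(a,*C(*q),8)[:2] for q in ((343,125),(344,432))];d=h[1]-h[0]
print(h,np.mean(h,0),np.linalg.norm(d),np.degrees(np.arctan2(d[1],d[0])))
for q in ((270,468),(425,468)): print(ray(a,*C(*q),8)[:2])
E
```

```text
[482.44737031 270.61077987 211.29846622] [-1.79986869e+02 -1.35821870e-02 -1.77855279e+02]
[array([430.25564101, 270.01926306]), array([533.23972729, 274.36085485])] [481.74768415 272.19005895] 103.0755618223403 2.4140397040300954
[547.45272435 249.17644877]
[545.43693453 303.00939149]
```

{"op": "step_arm", "data": {
  "delta_pos": [
    [-0.002,0.007,-0.2],
    [0,0,-0.22],
    [0,0,-0.22],
    [0,0,-0.2],
    [0,0,-0.1],
    [0,0,-0.04],
    [0,0,-0.025],
    [0,0,0]
  ],
  "spin": [0.001,0,0,0,0,0,0,0]
}}

```text
time: 12.65
tool_pos: [482.6, 273.3, 11.6]
tcp_rot: [180.0, 0.1, -177.6]
ft_force: [0.3, 0.0, -0.4]
finger_gap: 85.3
grip_force: 0.0
```

{"op": "step_arm", "data": {
  "delta_pos": [
    [0,0,0],
    [0,0,0],
    [0,0,0],
    [0,0,0],
    [0,0,0],
    [0,0,0],
    [0,0,0],
    [0,0,0]
  ],
  "spin": [0,0,0,0,0,0,0,0],
  "gripper": -1,
  "squeeze": 80
}}

```text
time: 13.65
tool_pos: [482.3, 273.2, 11.2]
tcp_rot: [180.0, 0.1, -177.6]
ft_force: [-1.1, -0.4, 6.3]
finger_gap: 28.7
grip_force: 80.9
```

{"op": "step_arm", "data": {
  "delta_pos": [
    [0,0,0.05],
    [0,0,0.15],
    [0,0,0.2],
    [0,0,0.2],
    [0,0,0.1],
    [0.02,-0.075,0],
    [0.05,-0.15,0],
    [0.05,-0.16,0]
  ],
  "spin": [0,0,0,0,0,-0.016,-0.016,-0.016]
}}

```text
time: 14.65
tool_pos: [504.5, 194.0, 147.7]
tcp_rot: [-179.9, -0.2, 173.6]
ft_force: [-0.8, 0.1, -2.0]
finger_gap: 28.5
grip_force: 80.0
```

{"op": "step_arm", "data": {
  "delta_pos": [
    [0.06,-0.2,0],
    [0.06,-0.2,0],
    [0.06,-0.2,0],
    [0.06,-0.2,0],
    [0.044,-0.13,0],
    [0,0,0],
    [0,0,0]
  ],
  "spin": [-0.016,-0.016,-0.016,-0.016,-0.001,0,0]
}}

```text
time: 15.52
tool_pos: [561.2, 9.7, 148.5]
tcp_rot: [-180.0, -0.2, 162.0]
ft_force: [0.1, 0.5, -2.3]
finger_gap: 28.5
grip_force: 80.0
```

```bash
python3 - <<'E'
from h import *
a=snap('wrist');p=np.asarray(a['pixels']);s=r.sense();print(s['time'],s['tool_pos'],s['tcp_rot'],s['ft_force'],s['grip_force'])
cv2.imwrite('pics/w6.png',p)
E
```

```text
15.575 [561.40790159  10.18862636 148.96345771] [-1.79978057e+02 -1.47596268e-01  1.62036317e+02] [-0.26675932 -0.40948711 -1.40590415] 79.9532991880551
```

View pics/w6.png

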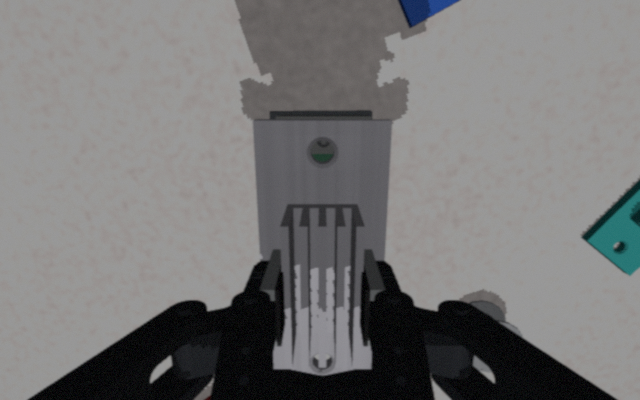

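The held cover is square in the fingers. Its near edge is at v=119 (u 253–392), its near hole at (322,151) and its far hole at (321,362).

```bash
python3 - <<'E'
from h import *
a=snap('wrist');p=np.asarray(a['pixels']);s=r.sense();t=s['tool_pos'];print(t,s['tcp_rot'])
g=cv2.cvtColor(p,cv2.COLOR_BGR2GRAY)
y=np.radians(162.1-180);ex=np.array([np.cos(y),np.sin(y)]);ey=np.array([-ex[1],ex[0]])
f=lambda q:(np.round(q[:2],1),np.round([(q[:2]-[562.5,9.9])@ex,(q[:2]-[562.5,9.9])@ey],1))
for u,v in ((253,119),(392,119),(322.3,151),(321.5,362),(257,200),(387,200)): print(u,v,f(ray(a,u,v,146)))
for v in (119,122,160,200):print(g[v,248:264],g[v,382:398])
print(g[151,302:342].tolist(),g[133:170,322].tolist())
E
```

```text
[561.67573976  10.46273076 149.40127293] [-1.79986040e+02 -1.05026313e-01  1.62076186e+02]
253 119 (array([491.5,   3.4]), array([-65.6, -28. ]))
392 119 (array([508.6,  56.1]), array([-65.5,  27.4]))
322.3 151 (array([512.1,  25.8]), array([-52.8,  -0.4]))
321.5 362 (array([610.3,  -6.5]), array([50.5, -0.9]))
257 200 (array([523.3,  -7.1]), array([-32. , -28.2]))
387 200 (array([540.4,  45.5]), array([-32. ,  27.1]))
[151 148 134 122 114 101  91  83  76  75  72  74  75  76  75  75] [ 81  81  81  83  81  82  81  85  91  92 104 113 119 123 133 144]
[150 152 152 148 133 111  99  96 100  98  98  98  97  97  97  94] [ 97  98  97  98  97  98  96  97  99 107 129 146 151 151 151 152]
[152 150 151 151 151 147 132 111  98  96  96  97  97  95  96  94] [ 94  96  97  94  94  95  98 112 133 146 150 151 151 151 152 153]
[148 150 149 149 150 150 151 149 136 113 100  98  97  95  97  95] [ 94  94  94  95 101 116 139 149 151 151 151 151 150 149 151 152]
[96, 94, 94, 95, 86, 80, 76, 73, 71, 64, 65, 62, 67, 66, 65, 65, 65, 63, 67, 65, 65, 66, 67, 67, 64, 68, 66, 64, 63, 66, 66, 62, 67, 75, 71, 79, 87, 95, 97, 99] [95, 94, 96, 89, 75, 68, 67, 65, 68, 63, 62, 48, 42, 46, 59, 66, 69, 66, 65, 61, 61, 52, 52, 49, 47, 46, 46, 49, 50, 52, 54, 72, 78, 81, 82, 87, 93]
```

{"op": "step_arm", "data": {
  "delta_pos": [
    [0,0,-0.05],
    [0,0,-0.06],
    [0,0,-0.06],
    [0,0,-0.04],
    [0,0,-0.02],
    [0,0,0],
    [0,0,0]
  ],
  "spin": [0,0,0,0,0,0,0]
}}

```text
time: 16.5
tool_pos: [562.9, 9.9, 105.0]
tcp_rot: [180.0, 0.0, 162.1]
ft_force: [-0.1, -0.5, -2.5]
finger_gap: 28.6
grip_force: 80.0
```

{"op": "step_arm", "data": {
  "delta_pos": [
    [0,0,-0.01],
    [0,0,-0.01],
    [0,0,-0.01],
    [0,0,0]
  ],
  "spin": [0,0,0,0]
}}

```text
time: 17.0
tool_pos: [562.3, 9.9, 98.2]
tcp_rot: [-180.0, -0.0, 162.1]
ft_force: [-0.4, 0.0, -2.2]
finger_gap: 28.6
grip_force: 80.0
```

{"op": "step_arm", "data": {
  "delta_pos": [
    [0,0,-0.005],
    [0,0,-0.005],
    [0,0,-0.005],
    [0,0,0]
  ],
  "spin": [0,0,0,0]
}}

```text
time: 17.5
tool_pos: [562.4, 9.9, 95.3]
tcp_rot: [-180.0, -0.0, 162.1]
ft_force: [-0.1, -0.2, -2.0]
finger_gap: 28.5
grip_force: 80.0
```

{"op": "step_arm", "data": {
  "delta_pos": [
    [0,0,-0.005],
    [0,0,-0.005],
    [0,0,-0.005],
    [0,0,0]
  ],
  "spin": [0,0,0,0]
}}

```text
time: 18.0
tool_pos: [562.7, 9.9, 92.8]
tcp_rot: [180.0, 0.0, 162.1]
ft_force: [-2.0, 0.5, 3.2]
finger_gap: 28.8
grip_force: 80.4
```

{"op": "step_arm", "data": {
  "delta_pos": [
    [0,0,-0.005],
    [0,0,-0.005],
    [0,0,0],
    [0,0,0]
  ],
  "spin": [0,0,0,0]
}}

```text
time: 18.5
tool_pos: [562.7, 9.9, 90.7]
tcp_rot: [180.0, 0.0, 162.1]
ft_force: [-3.4, 0.2, 4.5]
finger_gap: 28.4
grip_force: 80.6
```

{"op": "step_arm", "data": {
  "delta_pos": [
    [0,0,-0.005],
    [0,0,-0.005],
    [0,0,0],
    [0,0,0]
  ],
  "spin": [0,0,0,0]
}}

```text
time: 19.0
tool_pos: [562.7, 9.9, 89.2]
tcp_rot: [180.0, 0.0, 162.1]
ft_force: [-4.5, -0.0, 7.7]
finger_gap: 28.5
grip_force: 81.6
```

{"op": "step_arm", "data": {
  "delta_pos": [
    [0,0,-0.004],
    [0,0,0],
    [0,0,0]
  ],
  "spin": [0,0,0]
}}

```text
time: 19.38
tool_pos: [562.7, 9.9, 89.1]
tcp_rot: [180.0, 0.0, 162.1]
ft_force: [-8.6, 1.4, 14.9]
finger_gap: 28.6
grip_force: 82.4
```

{"op": "step_arm", "data": {
  "delta_pos": [
    [-0.002,0,-0.002],
    [-0.001,0,0],
    [0,0,0],
    [0,0,0]
  ],
  "spin": [0,0,0,0]
}}

```text
time: 19.88
tool_pos: [562.7, 9.9, 89.1]
tcp_rot: [180.0, 0.1, 162.1]
ft_force: [-6.1, 0.4, 14.9]
finger_gap: 28.5
grip_force: 82.2
```

```bash
python3 - <<'E'
from h import *
a=snap('scene');p=np.asarray(a['pixels']);s=r.sense();print(s['time'],s['tool_pos'],s['tcp_rot'],s['ft_force'],s['wrist_torque'])
cv2.imwrite('pics/s2.png',cv2.resize(p[130:310,160:400],(800,600),interpolation=cv2.INTER_CUBIC))
E
```

```text
19.925 [562.71775879   9.91110183  89.1256655 ] [1.79977332e+02 9.73509299e-02 1.62078915e+02] [-7.56611328  0.47394317 16.06911719] [0.06616018 1.29715486 0.00678253]
```

View pics/s2.png

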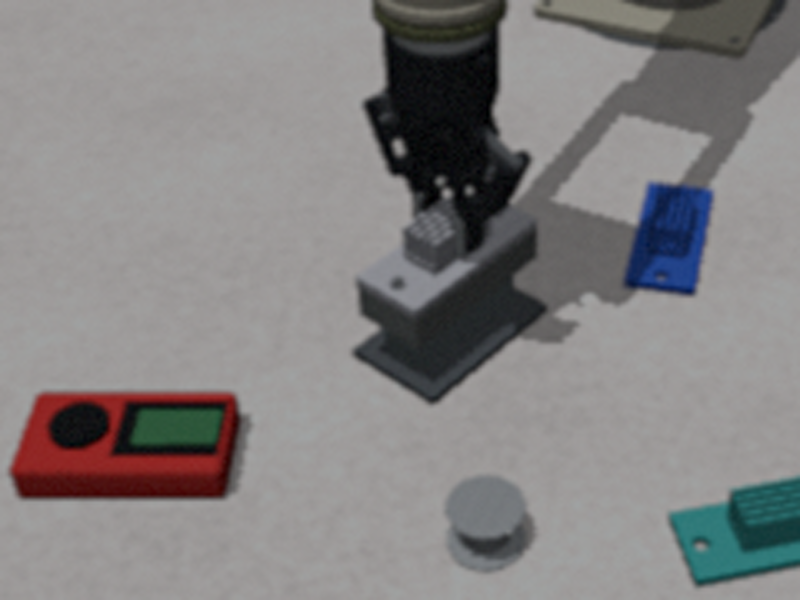

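The cover sits flush on the lower half on the rail. The TCP stopped at 89.1 mm while the force rose steeply to about 17 N, and the other items are undisturbed.

```bash
python3 -c "
from h import *
print(r.hand_in())"
```

```text
the job is handed in; nothing more can be done
None
```

The lower half rests on the rail, within about 2 mm of centre by the wrist camera, and I handed in with the cover over both dowels, held pressed flush at about 17 N; the spool, meter and jar were not touched, and no verdict was returned.

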